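# Widen the splash-shield stand and fit the shield

### The job

The adjustable splash-shield stand is set one hole too narrow. Pinch its spring pin flush and slide the sleeve outwards to the next hole, so that the pin snaps out there; then take the shield out of its parking rack and slide it down between the stand's two grooved posts, handle strip up, until it is fully home. Leave the cup of tubes and the small vial where they stand.

Things in the scene. Friction and masses are not known exactly. Their poses are not given: they have to be found in the camera images.
- stand: Adjustable shield stand, fixed to the desk. Origin: on the desk under the pin; y along its level bar, -x the pin's side, z up. Dark 22 mm bar, axis 45 mm up; foot and fixed post at its -y end. On it slides a 30 x 30 mm aluminium sleeve (z 30 to 60) with the moving post at its +y end. Desk beside the pin is clear. The shield goes in the plane x = 0; home, its centre is at y = -5 mm
- sleeve (a joint): Draw of the sleeve and moving post in m, growing towards the stand's +y (outwards); 0 to 0.066. Three 13 mm holes 30 mm apart in its -x face: the pin is in the first at 0.003 (start, locked), the second (next, wanted) at 0.033, the third at 0.063, +-1.5 mm of play. Friction 1.5 N
- pin (a joint): Press depth of the pin in m: 0 fully out, locking the sleeve; 0.0055 flush with the sleeve's face; 0.0085 under its wall. Spring 2.7 N out, 4.3 N under the wall. Pressed flush, its dome slips under the hole's edge as the sleeve is slid (about 8 N), stays under, and snaps out and locks by itself in the next hole if no finger covers that
- pin_tip (a point): Tip of the spring pin, a steel dome 11 mm across standing 5.5 mm out of the sleeve's -x face, 45 mm over the desk. It stays here along the bar while the sleeve slides past it. Fingers closed along the stand's x at the pin, one on it and one on the sleeve's opposite face, press it flush and hold the sleeve at once. The moving post's near side is at first 52 mm off towards +y
- moving_post (a point): Middle of the closed end of the groove in the moving post (grey, 16 mm thick in y), 112 mm over the desk; axes as the stand's. Both grooves: 7.5 mm wide in x, 9 mm deep in y, floor 60 mm over the desk, straight to 107 mm, then a mouth flaring to about 20 mm at the posts' top, 119 mm. 66 mm from the pin along y at the start, 96 mm at the second hole
- fixed_post (a point): The same point on the fixed post: closed end of its groove, 112 mm over the desk, 106 mm to the -y side of the pin. With the sleeve at the second hole the grooves' closed ends are 202 mm apart
- rack: Parking rack fixed to the desk: grey plate 70 x 150 x 8 mm (x, y, z) with two ribs 31 mm high, 8.5 mm apart, between which the shield stands along y. Origin: middle of its underside; z up
- shield_grip (a point): Shield, 105 to 210 g: white panel 196 mm wide (y), 5 mm thick (x), with a grey handle strip 130 mm long, 12 thick, 20 high along its top. This point: middle of the strip, 10 mm under its top, 90 mm above the panel's lower edge; z up. In the rack it is 98 mm over the desk, fully home in the stand 150 mm. Either face may look to the robot
- sample_cup: Clear cup holding tubes, 49 mm across, 66 mm high: bystander. Origin under its middle
- vial_open: Small glass vial standing upright, 18 mm across, 36 mm high: bystander. Origin under its middle

How it is judged (in metres and radians):
On the way, in this order (a step that is already met when the one before it is completed fails the run):
1. the sleeve stands at the second hole with the pin snapped out (value of joint sleeve between 0.029 and 0.037 m and value of joint pin below 0.0015 m), for 0.2 s.
2. the shield is lifted clear of its rack (height (world z) of shield_grip above 0.14 m), for 0.1 s.
At the end, for the whole second after the job is handed in: Sleeve at the second hole (29 to 37 mm), pin out (pressed under 1.5 mm). Shield in both grooves, strip up: grip point 143 to 155 mm over the desk, within 7 mm of the grooves' middle across and along, tilt under 0.09 rad, turned under 0.07 rad from the bar. Shield and sleeve at rest (all of step 1 and z of shield_grip in the frame of stand between 0.143 and 0.155 m and x of shield_grip in the frame of stand between -0.007 and 0.007 m and y of shield_grip in the frame of stand between -0.012 and 0.002 m and angle between shield_grip's own z axis and vertical below 0.09 rad and angle between the y axis of shield_grip and the y axis of stand, either way round below 0.07 rad and linear speed of shield below 0.02 m/s and velocity of joint sleeve below 0.01 m/s); the robot touches nothing.
It fails at once if the cup is moved by more than 25 mm (distance of sample_cup from where it was at the start of the episode above 0.025 m).
It fails at once if the vial is moved by more than 25 mm (distance of vial_open from where it was at the start of the episode above 0.025 m).
It also fails if it takes over 53 s, if anything falls off the work surface, if the arm or the gripper's body presses on something with over 40 N, if the wrist force passes 120 N, or if a joint passes its speed limit or range.

### The arm

A 6-joint arm with a two-finger parallel gripper is mounted at the origin on the work surface; the furniture and walls round the work are solid. World frame = base frame: x ahead of the robot, y to its left, z up, the work surface at z = 0. Lengths are in m, angles in degrees, forces in N, time in s.
With the tool pointing down it reaches from about 0.35 to 0.85 m from the base axis. Payload 8.1 kg.
Tool frame: the origin (TCP) lies between the finger pads; the fingertips stand ahead of it and the grasp point (between the pads) lies 6 mm ahead of it (tip_extent is the z of the fingertips in the tool frame, in m); z points along the fingers, y is the line along which they close (so a half turn about z gives the same grasp; the last joint's range is limited). The gripper opens to 93 mm and grips with 3 to 60 N. Pads are 15 mm wide; open, the fingers measure 128 mm over their backs; the gripper's body (75 mm by 188 mm) begins 65 mm behind the grasp point.
Start: joints at [70.222, 7.471, 85.268, -0, 87.261, -4.893], TCP at [0.154, 0.58, 0.244] pointing down, gripper open.
Joint ranges: [-169.43, 169.43], [-51.17, 129.36], [1.28, 143.12], [-76.62, 256.62], [0, 156.53], [-152.29, 152.29]. Speed limits (degrees/s): [136.94, 136.94, 159.86, 180, 180, 180].

### API

Orientations are given as [roll, pitch, yaw] about the fixed x, y, z axes, in that order (R = Rz(yaw) Ry(pitch) Rx(roll)).
In Python, from bench import sense, snapshot, calibration, close_job, search_frame, trace, tip_extent gives the robot as it stands. The module is installed in compiled form; this text tells all that it offers.
- The arm moves only by the tool play_rows, never from a script. Its argument "plan" is a list of rows, each a list of 5 numbers: the opening, from 0 (shut) to 1 (fully open), then the shift along the world's x, y, z in mm, then the turn about the world's z in rad. In form: [[fingers, dx, dy, dz, twist], ...]. A call has exactly 5 rows; each row is the pose to reach, as a shift and turn from the pose commanded when the call began; what a row does not reach only later rows make up. A row lasts 1/12 s, in which the tool goes at most 41.7 mm and 7.16 degrees, less where a joint would pass 70% of its speed; a pose out of reach is approached as far as the arm can. A call with a gripper value outside its range is refused whole. The fingers move at their own pace and stop on an object; "force" is the grip in N (left out, the last holds). Time passes only in rows, so rows that repeat a pose let the fingers close, or fill a call up. It gives the time, the measured TCP pose, the force, the opening and the grip force at its end, in the units of the state.
- sense(): the state, without advancing time (a new reading comes with each control period).
- snapshot(name): name is "scene" or "top" or "wrist"; returns the picture (480x640x3 uint8, red, green, blue); there is no depth.
- calibration(name): a dict with "fx", "fy", "cx", "cy" (pixels), "R" (3x3) and "t" (3): a world point X has camera coordinates R X + t. Camera axes: x right, y down, z forward; pixel columns grow to the right and rows downward; lengths in m; the calibration is good to about 2 mm. A picture is of the moment at which its call begins: read the wrist's pose just before it. calibration takes no time and is no camera call; for the wrist camera it gives the pose at the moment of the call.
- close_job(): hands the job in; it is judged then, once.
Trained networks look in the newest picture that a camera, given by its name, has taken for a name from the list of things; names that differ only in an ending like _2 or _b are one class to them, and where a whole thing is asked for, a point or a joint stands for the part that bears it (a point fixed in the world has none). Each returns a list of dicts, best first, with "score" (0 to 1); they miss things now and then, are a little off and sometimes report something else, mostly with a low value. They report only what shows in the picture. A call takes as long as a camera call.
- search_frame(camera, query): "at" ([column, row] in pixels, amid what is visible of it).
- trace(camera, query): "pixels" (480x640 bool, what is visible of it) and "at" ([column, row] in pixels, amid what is visible of it).
The state is a dict: "time": time; "qpos": joint angles; "qvel": joint speeds; "effort": joint torques, N m; "tcp_pos": TCP position; "orientation": TCP orientation; "force": force on the tool from outside, world axes, zero at the start; "wrist_torque": the same for the moment, N m; "gripper_width": opening from 0.0 (shut) to 1.0 (fully open); "grasp_force": force on a finger pad.
Only numpy, scipy, OpenCV 4.12 (cv2) and the standard library are available. Lean on these libraries where they do the work, as an engineer would, in place of code of your own. Each camera call takes 0.05 s, during which the arm holds its last target. There are 200 camera calls.

## Working session

There is one attempt and no reset: what is moved stays moved. The work goes in short steps, Python scripts to look and compute and a tool call to move; the robot and the scene stay as the last step left them, time stands still between calls to the robot, and variables do not carry over. Pictures are saved under pics/ and viewed, at most 12 in all, crops included, and the job is handed in when it is done.

Besides the shell and the picture viewer there is one more tool, called after "Emit:" as a command line: name --pt "numbers of a row" for each row, then --argument value for the rest. play_rows: Moves the arm, as the interface text tells. Its arguments: {"type":"object","properties":{"plan":{"type":"array","items":{"type":"array","items":{"type":"number"}}},"force":{"type":"number"}},"required":["plan"]}

```bash
mkdir -p pics; cat > h.py <<'E'
import numpy as np, cv2
from bench import *
def tri(obs):
    A=[];b=[]
    for cal,(u,v) in obs:
        R=np.array(cal["R"]);t=np.array(cal["t"])
        a=(u-cal["cx"])/cal["fx"];c=(v-cal["cy"])/cal["fy"]
        for r,k in((R[0]-a*R[2],-(t[0]-a*t[2])),(R[1]-c*R[2],-(t[1]-c*t[2]))):
            A.append(r);b.append(k)
    x,res,_,_=np.linalg.lstsq(np.array(A),np.array(b),rcond=None)
    return x
def onz(cal,uv,z):
    R=np.array(cal["R"]);t=np.array(cal["t"])
    d=R.T@np.array([(uv[0]-cal["cx"])/cal["fx"],(uv[1]-cal["cy"])/cal["fy"],1]);o=-R.T@t
    return o+d*(z-o[2])/d[2]
def save(name,fn):
    im=snapshot(name);cv2.imwrite("pics/"+fn,im[...,::-1]);return im
E
python3 - <<'E'
from h import *
s=sense();print(s["time"],s["tcp_pos"],s["orientation"],tip_extent)
a=save("scene","s1.png");b=save("top","t1.png");c=save("wrist","w1.png")
cv2.imwrite("pics/st.png",cv2.resize(np.vstack([a,b])[...,::-1],(500,750))[:600]) if 0 else None
for n in["pin_tip","moving_post","fixed_post","shield_grip","sample_cup","vial_open","rack","stand"]:
    o=[]
    for cam in["scene","top"]:
        r=search_frame(cam,n)
        print(n,cam,[(np.round(q["at"]).tolist(),round(q["score"],2)) for q in r[:2]])
        if r:o.append((calibration(cam),r[0]["at"]))
    if len(o)==2:print("   ",tri(o).round(4))
E
```

```text
0.0 [0.15394628 0.57938842 0.24259894] [-1.79897244e+02 -7.51321225e-03  1.65115169e+02] 0.025
pin_tip scene []
pin_tip top []
moving_post scene [([276.0, 226.0], 0.93)]
moving_post top [([216.0, 242.0], 0.64)]
    [0.4147 0.1953 0.0702]
fixed_post scene [([283.0, 236.0], 0.95), ([299.0, 267.0], 0.19)]
fixed_post top [([231.0, 241.0], 0.89)]
    [0.4204 0.161  0.0524]
shield_grip scene [([364.0, 292.0], 0.97)]
shield_grip top [([388.0, 235.0], 0.82)]
    [ 0.437  -0.2211  0.0695]
sample_cup scene [([298.0, 265.0], 0.77), ([276.0, 233.0], 0.16)]
sample_cup top [([298.0, 253.0], 0.5)]
    [ 0.3937 -0.0007  0.042 ]
vial_open scene [([278.0, 228.0], 0.68), ([322.0, 264.0], 0.43)]
vial_open top []
rack scene [([354.0, 321.0], 0.57)]
rack top []
stand scene [([285.0, 234.0], 0.9)]
stand top [([234.0, 240.0], 0.82)]
    [0.4234 0.1524 0.0596]
```

View pics/s1.png

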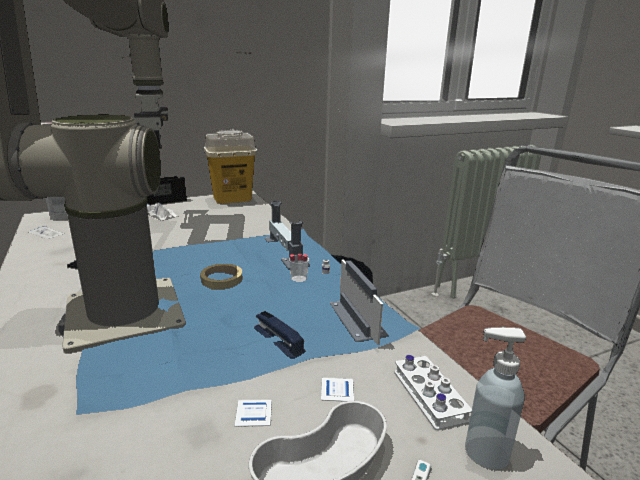

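View pics/t1.png

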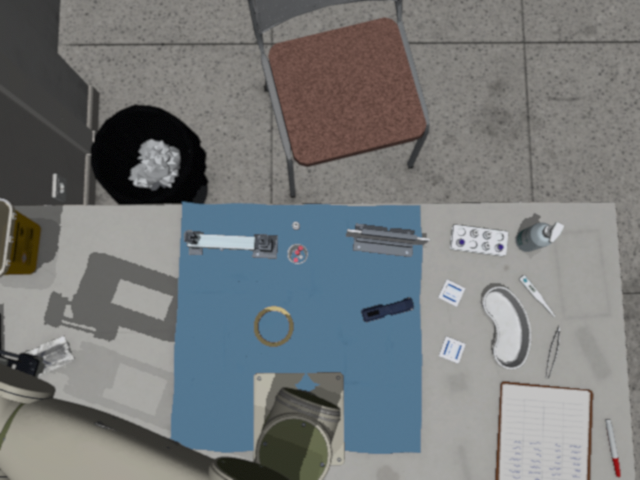

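The top view looks down with world x up and +y to the left. The stand is at about (190–275, 242), the rack and shield at (388, 237), the cup at (298, 253) and the vial at (296, 225). Next I'll bring the wrist camera over the stand.

Emit:
play_rows --pt "1 18 -35 5 -0.12" --pt "1 36 -70 10 -0.24" --pt "1 54 -105 15 -0.36" --pt "1 72 -140 20 -0.48" --pt "1 90 -170 25 -0.6"

```text
time: 1.37
tcp_pos: [0.2444, 0.4079, 0.2688]
orientation: [-180.0, 0.0, 130.4]
force: [1.4, -0.1, 0.6]
gripper_width: 0.999
grasp_force: 0.0
```

Emit:
play_rows --pt "1 20 -35 5 -0.12" --pt "1 40 -70 10 -0.24" --pt "1 60 -105 15 -0.36" --pt "1 80 -140 20 -0.48" --pt "1 100 -170 25 -0.6"

```text
time: 1.78
tcp_pos: [0.3446, 0.2378, 0.2942]
orientation: [179.9, -0.0, 96.0]
force: [-0.3, 0.1, 0.3]
gripper_width: 1.002
grasp_force: 0.0
```

Emit:
play_rows --pt "1 15 -30 5 -0.11" --pt "1 30 -50 10 -0.11" --pt "1 35 -60 10 -0.11" --pt "1 35 -60 10 -0.11" --pt "1 35 -60 10 -0.11"

```text
time: 2.2
tcp_pos: [0.3792, 0.1796, 0.3037]
orientation: [-180.0, -0.0, 90.0]
force: [-0.5, -0.3, -0.8]
gripper_width: 0.998
grasp_force: 0.0
```

```bash
python3 - <<'E'
from h import *
s=sense();print(s["time"],s["tcp_pos"],s["orientation"],s["qpos"])
c=calibration("wrist");print("cam",-np.array(c["R"]).T@c["t"],np.array(c["R"]).round(2).tolist(),c["fx"])
save("wrist","w2.png")
for n in["pin_tip","moving_post","fixed_post","sample_cup","vial_open","sleeve","stand"]:
    r=search_frame("wrist",n)
    print(n,[(np.round(q["at"]).tolist(),round(q["score"],2),onz(c,q["at"],.08).round(3).tolist()) for q in r[:2]])
E
```

```text
2.2 [0.37921745 0.17958689 0.30369087] [-1.79999603e+02 -1.96242616e-02  8.99515343e+01] [ 1.83161811e+01 -2.23577854e+01  1.06346377e+02  1.88532369e-02
  9.60056019e+01  1.83666202e+01]
cam [0.37981799 0.26138723 0.44445264] [[1.0, -0.0, -0.0], [-0.0, -0.96, 0.29], [-0.0, -0.29, -0.96]] 365.05660436489023
pin_tip []
moving_post [([362.0, 176.0], 0.57, [0.423, 0.215, 0.08])]
fixed_post [([358.0, 215.0], 0.74, [0.42, 0.175, 0.08])]
sample_cup [([328.0, 340.0], 0.74, [0.39, 0.029, 0.08])]
vial_open [([388.0, 328.0], 0.56, [0.458, 0.044, 0.08])]
sleeve [([364.0, 175.0], 0.7, [0.425, 0.215, 0.08])]
stand [([358.0, 215.0], 0.9, [0.421, 0.175, 0.08])]
```

View pics/w2.png

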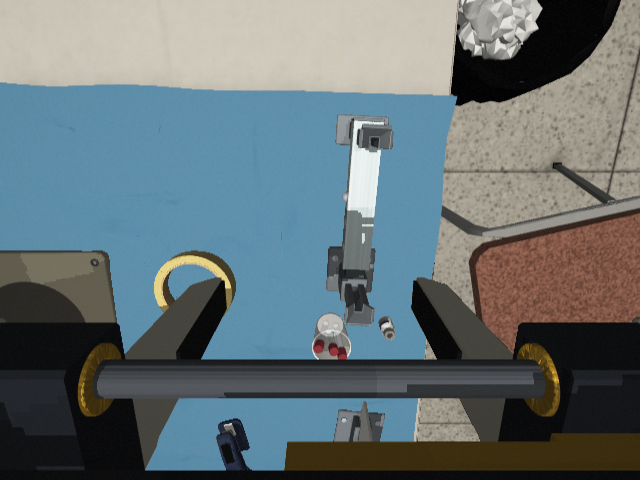

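The wrist view has world x to the right and y up. The moving post is at (373, 137), the fixed post at (358, 300), and the pin at about (346, 195) on the -x side. I'll enlarge that area to pick precise points.

```bash
python3 - <<'E'
import cv2
im=cv2.imread("pics/w2.png")
a=cv2.resize(im[105:225,320:410],None,fx=4.9,fy=4.9,interpolation=cv2.INTER_CUBIC)
b=cv2.resize(im[240:330,320:390],None,fx=4.9,fy=4.9,interpolation=cv2.INTER_CUBIC)
import numpy as np
c=np.zeros((588,441+343,3),np.uint8);c[:,:441]=a[:588,:441];c[:441,441:]=b[:441,:343]
cv2.imwrite("pics/z.png",c)
E
```

```text
(no output)
```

View pics/z.png

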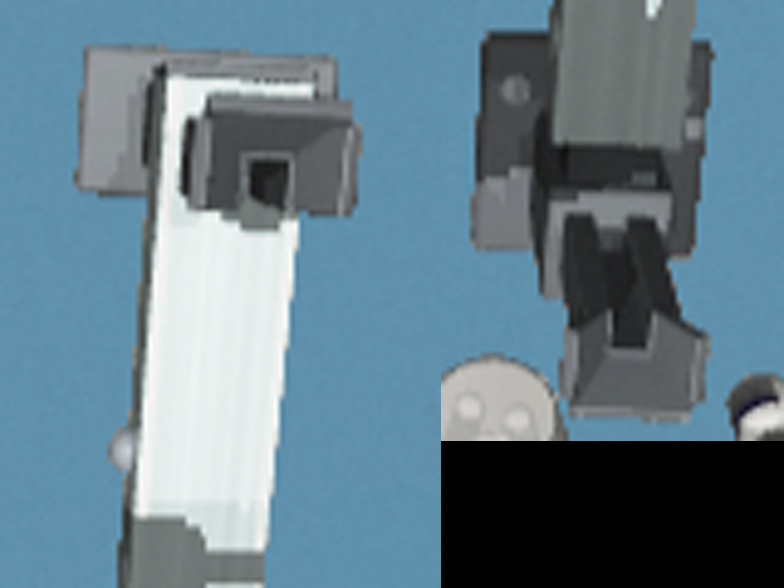

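```bash
python3 - <<'E'
from h import *
c=calibration("wrist")
m=onz(c,(377.3,125.4),.119)[:2];f=onz(c,(358.6,324.7),.119)[:2]
p=onz(c,(342.9,196.8),.045)[:2]
d=m-f;L=np.linalg.norm(d);d/=L;x=np.array([d[1],-d[0]])
print(m,f,"L",L,"yaw",np.degrees(np.arctan2(-d[0],d[1])))
o=f+d*113
o=f+d*.113; print("origin from posts",o,"pin_tip",p,"expected",o-x*.0205, "pin in stand",(p-o)@x,(p-o)@d)
for n,uv,z in(("sleeve -x top edge",(320+138/4.9,105+440/4.9),.06),("+x",(320+275/4.9,105+440/4.9),.06)):
  q=onz(c,uv,z)[:2]-o;print(n,q@x,q@d)
E
```

```text
[0.42912296 0.2635724 ] [0.41949987 0.07228419] L 0.1915301066775887 yaw -2.879938041474954
origin from posts [0.42517736 0.18514147] pin_tip [0.40604675 0.18822139] expected [0.40470325 0.18617146] pin in stand -0.019261190182703565 0.0021148447124437874
sleeve -x top edge -0.014975952135476093 0.007282156129729387
+x 0.014697279935317931 0.008826930656148178
```

Emit:
play_rows --pt "1 20 4 -38 -0.05" --pt "1 40 8 -75 -0.05" --pt "1 46 8 -112 -0.05" --pt "1 46 8 -150 -0.05" --pt "1 46 8 -150 -0.05"

```text
time: 3.02
tcp_pos: [0.4201, 0.1865, 0.1454]
orientation: [-179.3, 0.3, 87.2]
force: [-1.2, -0.4, -0.9]
gripper_width: 1.0
grasp_force: 0.0
```

```bash
python3 - <<'E'
from h import *
s=sense();print(s["time"],s["tcp_pos"],s["orientation"])
im=save("wrist","w3.png");np.save("c3.npy",calibration("wrist"),allow_pickle=True)
print([(q["at"],q["score"]) for n in("pin_tip","pin") for q in search_frame("wrist",n)[:1]])
E
```

```text
3.0167 [0.42012831 0.1865013  0.14537115] [-179.28471322    0.26439146   87.21272472]
[([302.0, 248.6], 0.52)]
```

View pics/w3.png

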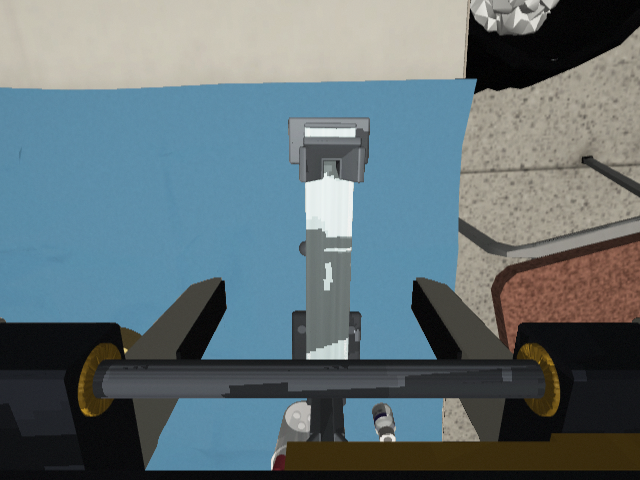

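The moving post is at (333, 155) and the pin at (302, 248). The sleeve's edges are at columns 306 and 352. The arm was still settling, so I'll compute once it is at rest.

```bash
python3 - <<'E'
from h import *
s=sense();print(s["time"],s["tcp_pos"],s["orientation"])
c=calibration("wrist");im=save("wrist","w4.png")
print(sense()["tcp_pos"])
old=cv2.imread("pics/w3.png");print("shift",cv2.phaseCorrelate(np.float32(cv2.cvtColor(old,7))[110:340,240:420],np.float32(cv2.cvtColor(im,7))[110:340,240:420]))
q=search_frame("wrist","pin_tip");print(q[:1] and q[0]["at"])
cc=np.load("c3.npy",allow_pickle=True).item();print(np.abs(np.array(cc["t"])-c["t"]).max())
u=q[0]["at"]
print("pin mid",onz(c,u,.045),"sleeve edges",onz(c,(306,248),.06),onz(c,(352,248),.06))
g=im[int(u[1])-12].astype(int).sum(1);print([ (i,g[i]) for i in range(296,362,2)])
E
```

```text
3.1667 [0.42547423 0.18824379 0.15531511] [ 1.79959247e+02 -1.86725436e-02  8.72148844e+01]
[0.42642913 0.18853076 0.15656183]
shift ((-0.14654025036000462, -1.1854235633931722), 0.20827276313746418)
[295.4, 250.2]
0.0051816669318288655
pin mid [0.40887666 0.18514868 0.045     ] sleeve edges [0.41744838 0.1914388  0.06      ] [0.44876312 0.18989344 0.06      ]
[(296, np.int64(408)), (298, np.int64(351)), (300, np.int64(350)), (302, np.int64(340)), (304, np.int64(342)), (306, np.int64(341)), (308, np.int64(349)), (310, np.int64(352)), (312, np.int64(362)), (314, np.int64(347)), (316, np.int64(350)), (318, np.int64(359)), (320, np.int64(349)), (322, np.int64(343)), (324, np.int64(350)), (326, np.int64(346)), (328, np.int64(340)), (330, np.int64(348)), (332, np.int64(356)), (334, np.int64(353)), (336, np.int64(348)), (338, np.int64(355)), (340, np.int64(358)), (342, np.int64(400)), (344, np.int64(399)), (346, np.int64(410)), (348, np.int64(411)), (350, np.int64(411)), (352, np.int64(406)), (354, np.int64(410)), (356, np.int64(406)), (358, np.int64(408)), (360, np.int64(406))]
```

Emit:
play_rows --pt "1 1 -1 -25 0" --pt "0.8 1 -1 -50 0" --pt "0.7 1 -1 -75 0" --pt "0.7 1 -1 -92 0" --pt "0.7 1 -1 -103 0"

```text
time: 3.68
tcp_pos: [0.427, 0.1872, 0.0513]
orientation: [179.9, -0.0, 87.2]
force: [0.1, -1.0, 0.2]
gripper_width: 0.76
grasp_force: 0.0
```

Emit:
play_rows --pt "0.6 0 0 0 0" --pt "0.5 0 0 0 0" --pt "0.3 0 0 0 0" --pt "0.1 0 0 0 0" --pt "0 0 0 0 0" --force 30

```text
time: 4.1
tcp_pos: [0.4268, 0.1873, 0.052]
orientation: [179.9, -0.0, 87.2]
force: [-3.0, 0.3, 3.0]
gripper_width: 0.403
grasp_force: 1.6
```

Emit:
play_rows --pt "0 0 0 0 0" --pt "0 0 0 0 0" --pt "0 0 0 0 0" --pt "0 0 0 0 0" --pt "0 0 0 0 0" --force 30

```text
time: 4.52
tcp_pos: [0.4255, 0.1872, 0.0513]
orientation: [-179.9, -0.0, 87.2]
force: [-8.6, 0.2, 9.9]
gripper_width: 0.321
grasp_force: 30.0
```

Emit:
play_rows --pt "0 0 3 0 0" --pt "0 0.5 7 0 0" --pt "0 0.8 12 0 0" --pt "0 1 17 0 0" --pt "0 1 21 0 0"

```text
time: 4.93
tcp_pos: [0.4266, 0.2078, 0.0513]
orientation: [-179.9, 0.1, 87.2]
force: [-6.4, -3.8, 9.6]
gripper_width: 0.323
grasp_force: 30.0
```

Emit:
play_rows --pt "0 0.3 4 0 0" --pt "0 0.5 8 0 0" --pt "0 0.5 9 0 0" --pt "0 0.5 9 0 0" --pt "0 0.5 9 0 0"

```text
time: 5.35
tcp_pos: [0.4271, 0.2175, 0.0513]
orientation: [-179.9, -0.0, 87.2]
force: [-6.3, 1.9, 7.5]
gripper_width: 0.323
grasp_force: 30.0
```

```bash
python3 - <<'E'
from h import *
s=sense();print(s["time"],s["tcp_pos"],s["force"],s["gripper_width"])
save("wrist","w5.png");save("scene","s5.png")
E
```

```text
5.35 [0.4271241  0.21745765 0.05131989] [-6.29561253  1.86412204  7.51297025] 0.3228731739967672
```

View pics/w5.png

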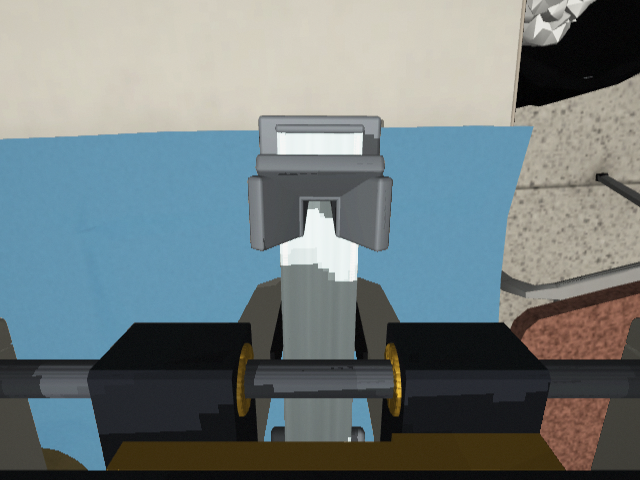

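The moving post is at (320, 200) and still between the fingers' line, with the grip intact. A small nudge each way will test whether the pin locked.

Emit:
play_rows --pt "0 0 2 0 0" --pt "0 0 4 0 0" --pt "0 0 4 0 0" --pt "0 0 4 0 0" --pt "0 0 4 0 0"

```text
time: 5.87
tcp_pos: [0.4273, 0.2197, 0.0513]
orientation: [-179.9, 0.1, 87.2]
force: [-6.6, -8.8, 11.5]
gripper_width: 0.319
grasp_force: 30.0
```

Emit:
play_rows --pt "0 0 -4 0 0" --pt "0 0 -8 0 0" --pt "0 0 -8 0 0" --pt "0 0 -8 0 0" --pt "0 0 -8 0 0"

```text
time: 6.28
tcp_pos: [0.427, 0.2146, 0.0513]
orientation: [-179.9, -0.2, 87.2]
force: [-6.8, 9.3, 5.3]
gripper_width: 0.319
grasp_force: 30.0
```

The nudges met ±9 N at both ends, against 1.5 N of sleeve friction, so it is locked. I'll centre, open, go up and look.

Emit:
play_rows --pt "0 0 2.5 0 0" --pt "0.3 0 2.5 0 0" --pt "0.7 0 2.5 0 0" --pt "0.8 0 2.5 0 0" --pt "0.8 0 2.5 0 0"

```text
time: 6.7
tcp_pos: [0.428, 0.2154, 0.0509]
orientation: [179.9, -0.0, 87.2]
force: [-0.5, 0.1, -0.3]
gripper_width: 0.491
grasp_force: 0.0
```

Emit:
play_rows --pt "0.9 0 0 10 0" --pt "0.9 0 0 45 0" --pt "1 0 0 85 0" --pt "1 0 0 125 0" --pt "1 0 -20 160 0"

```text
time: 7.12
tcp_pos: [0.4277, 0.197, 0.2142]
orientation: [179.9, -0.1, 87.3]
force: [0.8, 0.1, 0.4]
gripper_width: 0.843
grasp_force: 0.0
```

Emit:
play_rows --pt "1 0 -20 15 0" --pt "1 0 -30 30 0" --pt "1 0 -30 40 0" --pt "1 0 -30 40 0" --pt "1 0 -30 40 0"

```text
time: 7.53
tcp_pos: [0.4278, 0.1658, 0.2509]
orientation: [180.0, -0.0, 87.2]
force: [-1.3, -1.0, -0.7]
gripper_width: 0.999
grasp_force: 0.0
```

```bash
python3 - <<'E'
from h import *
s=sense();print(s["time"],s["tcp_pos"],s["orientation"])
c=calibration("wrist");im=save("wrist","w6.png");np.save("c6.npy",c,allow_pickle=True)
print(sense()["tcp_pos"])
for n in["pin_tip","moving_post","fixed_post"]:
    print(n,[(np.round(q["at"],1).tolist(),round(q["score"],2)) for q in search_frame("wrist",n)[:1]])
for cam in["top","scene"]:
  save(cam,cam+"6.png")
a=cv2.resize(im[100:350,250:400,::-1],None,fx=2.4,fy=2.4,interpolation=cv2.INTER_CUBIC)
t=cv2.resize(cv2.imread("pics/top6.png")[205:265,330:435],None,fx=4,fy=4,interpolation=cv2.INTER_CUBIC)
o=np.zeros((600,800,3),np.uint8);o[:a.shape[0],:360]=a;o[:240,370:790]=t
sc=cv2.resize(cv2.imread("pics/scene6.png")[250:350,320:400],None,fx=3.5,fy=3.5,interpolation=cv2.INTER_CUBIC);o[245:595,370:650]=sc
cv2.imwrite("pics/z6.png",o)
E
```

```text
7.5333 [0.42780686 0.16579688 0.25089021] [ 1.79954283e+02 -3.32368580e-02  8.71756939e+01]
[0.42731474 0.16581402 0.24985692]
pin_tip [([295.0, 193.2], 0.42)]
moving_post [([314.4, 135.0], 0.63)]
fixed_post [([311.8, 194.7], 0.93)]
```

View pics/z6.png

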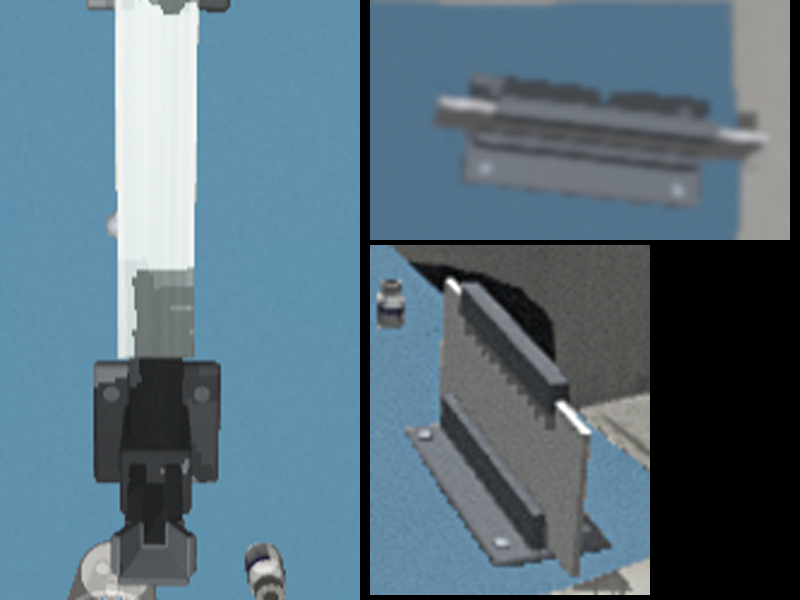

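The pin stands out at (296, 194) in the wrist view and the sleeve is fixed. The shield stands in the rack, turned slightly. I'll zoom in on the posts' tops to place the grooves.

```bash
python3 - <<'E'
import cv2,numpy as np
im=cv2.imread("pics/w6.png")
f=lambda r0,r1:cv2.resize(im[r0:r1,270:360],None,fx=8,fy=8,interpolation=cv2.INTER_CUBIC)
o=np.vstack([f(65,105),f(312,347)]);print(o.shape)
cv2.imwrite("pics/z7.png",o)
E
```

```text
(600, 720, 3)
```

View pics/z7.png

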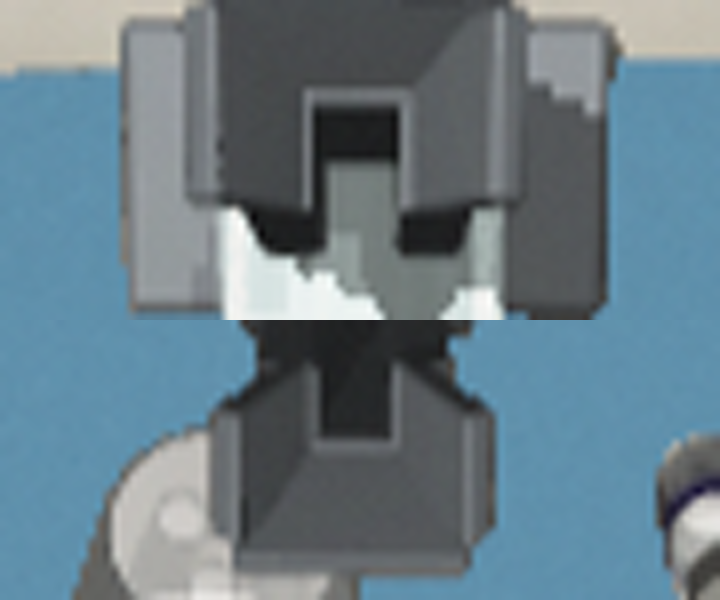

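```bash
python3 - <<'E'
from h import *
c=np.load("c6.npy",allow_pickle=True).item()
m=onz(c,(314.6,77.1),.107)[:2];f=onz(c,(314.5,327.4),.107)[:2]
d=m-f;L=np.linalg.norm(d);d/=L;x=np.array([d[1],-d[0]])
print(m,f,"L",L,"yaw",np.degrees(np.arctan2(-d[0],d[1])),"home",(m+f)/2)
p=onz(c,(295.6,193.5),.045)[:2]; print("pin",p, "rel home",(p-(m+f)/2)@x,(p-(m+f)/2)@d)
a=onz(c,(298.75,193.8),.06)[:2];b=onz(c,(331.7,193.8),.06)[:2];print("sleeve mid",(((a+b)/2)-(m+f)/2)@x,np.linalg.norm(a-b))
print([ (n,trace("top",n)[0]["at"]) for n in("shield_grip","rack")])
for n in("shield_grip","rack"):
  o=[]
  for cam in("top","scene"):
    r=search_frame(cam,n)
    if r:o.append((calibration(cam),r[0]["at"]))
  if len(o)==2:print(n,tri(o))
E
```

```text
[0.43120056 0.28210053] [0.42035181 0.07906061] L 0.20332954556872343 yaw -3.0584982840356836 home [0.42577619 0.18058057]
pin [0.40736325 0.18770569] rel home -0.018766866761689968 0.0061325381635525126
sleeve mid 0.00015073449905787984 0.03020140775900253
[('shield_grip', [391.9, 234.2]), ('rack', [383.0, 244.3])]
shield_grip [ 0.43957779 -0.22275407  0.06693642]
rack [ 0.42515815 -0.21372511 -0.00576433]
```

Emit:
play_rows --pt "1 2 -35 15 0" --pt "1 2 -75 30 0" --pt "1 2 -115 45 0" --pt "1 4 -155 45 0" --pt "1 4 -195 45 -0.03"

```text
time: 8.55
tcp_pos: [0.432, -0.0314, 0.2973]
orientation: [179.8, 0.0, 85.5]
force: [0.5, -0.2, -0.5]
gripper_width: 1.0
grasp_force: 0.0
```

Emit:
play_rows --pt "1 2 -40 0 -0.03" --pt "1 4 -80 0 -0.03" --pt "1 6 -120 0 -0.03" --pt "1 6 -160 0 -0.03" --pt "1 6 -195 0 -0.03"

```text
time: 8.97
tcp_pos: [0.4371, -0.2272, 0.2957]
orientation: [180.0, 0.0, 83.7]
force: [0.6, 0.7, 0.2]
gripper_width: 0.999
grasp_force: 0.0
```

Emit:
play_rows --pt "1 0 -12 0 0" --pt "1 0 -12 0 0" --pt "1 0 -12 0 0" --pt "1 0 -12 0 0" --pt "1 0 -12 0 0"

```text
time: 9.38
tcp_pos: [0.4379, -0.2353, 0.2958]
orientation: [180.0, -0.0, 83.8]
force: [0.0, -0.3, -0.4]
gripper_width: 1.001
grasp_force: 0.0
```

```bash
python3 - <<'E'
from h import *
s=sense();print(s["time"],s["tcp_pos"],s["orientation"])
c=calibration("wrist");im=save("wrist","w8.png");np.save("c8.npy",c,allow_pickle=True)
for n in["shield_grip","rack"]:
  q=trace("wrist",n)
  if q:
    print(n,q[0]["at"],q[0]["score"]);np.save("m_"+n+".npy",q[0]["pixels"])
    p=np.argwhere(q[0]["pixels"]);print(p.min(0),p.max(0))
cv2.imwrite("pics/z8.png",cv2.resize(im[100:400,220:420,::-1],None,fx=2,fy=2,interpolation=cv2.INTER_CUBIC))
E
```

```text
9.3833 [ 0.43789846 -0.23527456  0.29577047] [ 1.79986185e+02 -1.38007360e-02  8.38497614e+01]
shield_grip [310.2, 183.6] 0.82
[ 83 304] [288 319]
rack [318.1, 170.9] 0.81
[112 282] [242 344]
```

View pics/z8.png

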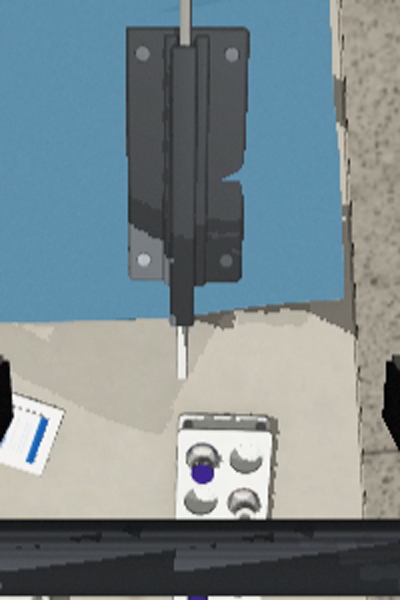

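```bash
python3 - <<'E'
from h import *
c=np.load("c8.npy",allow_pickle=True).item()
for z in(.103,.108,.113):
  a=onz(c,(312.5,122.3),z)[:2];b=onz(c,(311,262),z)[:2];d=a-b
  print(z,"L",np.linalg.norm(d),"yaw",np.degrees(np.arctan2(-d[0],d[1])),"mid",(a+b)/2)
E
```

```text
0.103 L 0.12998725887899992 yaw -7.098538765366929 mid [ 0.43406387 -0.21394738]
0.108 L 0.12803866753225807 yaw -7.098538765366918 mid [ 0.43425722 -0.21304739]
0.113 L 0.12609007618551626 yaw -7.09853876536693 mid [ 0.43445057 -0.2121474 ]
```

The strip runs from (312, 122) to (311, 262). Its middle is at about (0.434, -0.213) and its yaw is -7.1°. I'll descend partway and take a second view.

Emit:
play_rows --pt "1 -2 11 -30 -0.017" --pt "1 -4 22 -60 -0.017" --pt "1 -4 22 -85 -0.017" --pt "0.8 -4 22 -100 -0.017" --pt "0.7 -4 22 -100 -0.017"

```text
time: 9.95
tcp_pos: [0.4317, -0.2125, 0.1916]
orientation: [-179.7, -0.2, 82.9]
force: [0.2, 0.6, 0.1]
gripper_width: 0.901
grasp_force: 0.0
```

Emit:
play_rows --pt "0.6 0 0 0 0" --pt "0.6 0 0 0 0" --pt "0.6 0 0 0 0" --pt "0.6 0 0 0 0" --pt "0.6 0 0 0 0"

```text
time: 10.37
tcp_pos: [0.4342, -0.215, 0.1969]
orientation: [179.9, 0.0, 82.8]
force: [-0.0, 0.5, 0.4]
gripper_width: 0.606
grasp_force: 0.0
```

```bash
python3 - <<'E'
from h import *
s=sense();print(s["time"],s["tcp_pos"],s["orientation"])
c=calibration("wrist");im=save("wrist","w9.png")
q=trace("wrist","shield_grip")[0];m=q["pixels"];p=np.argwhere(m);print(q["at"],p.min(0),p.max(0))
c8=np.load("c8.npy",allow_pickle=True).item()
cv2.imwrite("pics/z9.png",cv2.resize(im[30:330,240:400,::-1],None,fx=2,fy=2,interpolation=cv2.INTER_CUBIC))
np.save("c9.npy",c,allow_pickle=True)
E
```

```text
10.3667 [ 0.43420747 -0.21503297  0.19685954] [1.79896274e+02 4.84153546e-02 8.27753243e+01]
[317.1, 235.2] [ 98 307] [359 326]
```

View pics/z9.png

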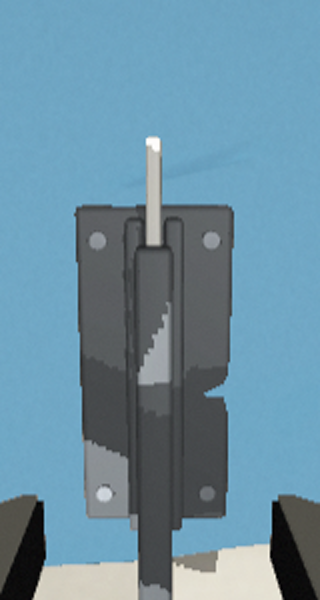

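The strip's near end is at (317, 154) and it lies centred between the fingers.

```bash
python3 - <<'E'
from h import *
c9=np.load("c9.npy",allow_pickle=True).item();c8=np.load("c8.npy",allow_pickle=True).item()
e=tri([(c8,(312.5,122.3)),(c9,(317,154))]);print("end",e)
y=np.radians(-7.1);d=np.array([-np.sin(y),np.cos(y)])
print("mid",e[:2]-.065*d, "axis point",onz(c9,(317.5,255),.108),onz(c9,(317.5,200),.108))
E
```

```text
end [ 0.44204661 -0.14954285  0.10950952]
mid [ 0.43401252 -0.21404442] axis point [ 0.43381424 -0.21503474  0.108     ] [ 0.43854263 -0.17814718  0.108     ]
```

Emit:
play_rows --pt "0.6 0 1 -25 0" --pt "0.6 0 1 -50 0" --pt "0.6 0 1 -75 0" --pt "0.5 0 1 -92 0" --pt "0.4 0 1 -92 0"

```text
time: 10.88
tcp_pos: [0.4311, -0.2121, 0.0996]
orientation: [-179.7, -0.2, 82.8]
force: [-0.8, 0.1, -0.1]
gripper_width: 0.5
grasp_force: 0.0
```

Emit:
play_rows --pt "0.2 0 0 0 0" --pt "0 0 0 0 0" --pt "0 0 0 0 0" --pt "0 0 0 0 0" --pt "0 0 0 0 0" --force 40

```text
time: 11.3
tcp_pos: [0.4343, -0.2141, 0.1049]
orientation: [179.9, 0.1, 82.8]
force: [-0.4, 0.4, 0.8]
gripper_width: 0.147
grasp_force: 0.4
```

Emit:
play_rows --pt "0 0 0 0 0" --pt "0 0 0 0 0" --pt "0 0 0 0 0" --pt "0 0 0 4 0" --pt "0 0 0 8 0"

```text
time: 11.72
tcp_pos: [0.4334, -0.2135, 0.1117]
orientation: [-180.0, -0.0, 82.8]
force: [-0.4, -0.1, -1.4]
gripper_width: 0.123
grasp_force: 40.0
```

Emit:
play_rows --pt "0 0 0 20 0" --pt "0 0 0 50 0" --pt "0 0 0 85 0" --pt "0 0 0 120 0" --pt "0 0 0 145 0"

```text
time: 12.13
tcp_pos: [0.4341, -0.2139, 0.2603]
orientation: [179.8, 0.1, 82.8]
force: [1.0, -0.2, -1.5]
gripper_width: 0.128
grasp_force: 40.0
```

Emit:
play_rows --pt "0 0 15 5 0" --pt "0 0 45 5 0" --pt "0 0 80 5 0.02" --pt "0 0 115 5 0.04" --pt "0 0 150 5 0.05"

```text
time: 12.55
tcp_pos: [0.4332, -0.0623, 0.262]
orientation: [180.0, -0.0, 85.7]
force: [0.1, 0.5, -1.0]
gripper_width: 0.123
grasp_force: 40.0
```

Emit:
play_rows --pt "0 -2 37 0 0.01" --pt "0 -4 74 0 0.02" --pt "0 -6 111 0 0.022" --pt "0 -8 148 0 0.022" --pt "0 -8 180 0 0.022"

```text
time: 12.97
tcp_pos: [0.4248, 0.1186, 0.262]
orientation: [180.0, -0.0, 86.9]
force: [1.2, -1.1, -1.4]
gripper_width: 0.126
grasp_force: 40.0
```

Emit:
play_rows --pt "0 0 25 0 0" --pt "0 0 45 0 0" --pt "0 0 60 0 0" --pt "0 0 65 0 0" --pt "0 0 65 0 0"

```text
time: 13.38
tcp_pos: [0.4253, 0.1822, 0.2616]
orientation: [-180.0, 0.0, 87.0]
force: [1.0, -0.3, -1.1]
gripper_width: 0.126
grasp_force: 40.0
```

Emit:
play_rows --pt "0 0 0 0 0" --pt "0 0 0 0 0" --pt "0 0 0 0 0" --pt "0 0 0 0 0" --pt "0 0 0 0 0"

```text
time: 13.8
tcp_pos: [0.4257, 0.1808, 0.2617]
orientation: [180.0, 0.0, 86.8]
force: [0.9, 0.9, -1.1]
gripper_width: 0.124
grasp_force: 40.0
```

```bash
python3 - <<'E'
from h import *
s=sense();print(s["time"],s["tcp_pos"],s["orientation"],s["gripper_width"],s["force"])
c=calibration("wrist");im=save("wrist","w10.png");np.save("c10.npy",c,allow_pickle=True)
for n in("shield_grip","moving_post"):
  q=trace("wrist",n)
  if q:
    p=np.argwhere(q[0]["pixels"]);print(n,q[0]["at"],q[0]["score"],p.min(0),p.max(0))
cv2.imwrite("pics/z10.png",cv2.resize(im[0:300,220:420,::-1],None,fx=2,fy=2,interpolation=cv2.INTER_CUBIC))
E
```

```text
13.8 [0.42574455 0.18076288 0.26168236] [1.79993272e+02 1.03117285e-03 8.68432744e+01] 0.12362002096235077 [ 0.91114237  0.85331789 -1.13345902]
shield_grip [318.0, 257.6] 0.73 [ 82 303] [441 334]
moving_post [311.5, 108.4] 0.96 [ 83 288] [221 347]
```

View pics/z10.png

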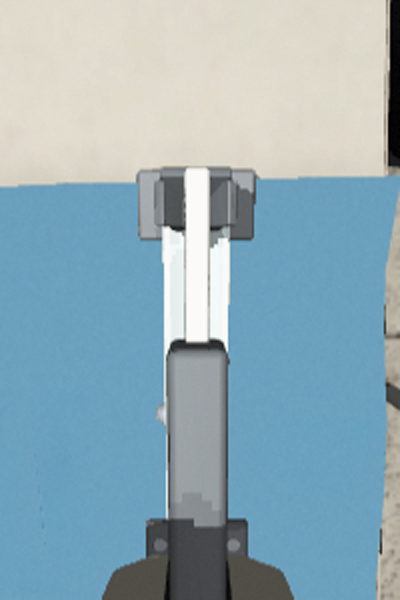

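The shield hangs over the moving post: panel end at (319, 84), strip end at (318, 172). I'll check its offset from the grooves' middle before lowering.

```bash
python3 - <<'E'
from h import *
c=np.load("c10.npy",allow_pickle=True).item()
H=np.array([.4258,.1806]);y=np.radians(-3.06);d=np.array([-np.sin(y),np.cos(y)]);x=np.array([d[1],-d[0]])
im=cv2.imread("pics/w10.png")
g=cv2.cvtColor(im,6).astype(int);print(g[164:184,318].tolist(),g[76:92,318].tolist())
for n,uv,z in(("strip end",(318,172.5),.266),("strip r200",(318.5,200),.266),("panel end",(319,84),.251),("panel r150",(318.7,150),.251)):
  q=onz(c,uv,z)[:2]-H;print(n,"x",q@x,"y",q@d)
E
```

```text
[250, 250, 250, 250, 250, 250, 222, 109, 48, 49, 72, 105, 125, 138, 147, 158, 162, 163, 164, 160] [215, 215, 214, 215, 215, 214, 212, 188, 230, 248, 250, 250, 250, 250, 250, 250]
strip end x 0.00022174020459602524 y 0.06582379806053001
strip r200 x 0.0003833960922878738 y 0.05548436193587656
panel end x 0.0006681822490965722 y 0.09785542218117602
panel r150 x 0.0004995998035785161 y 0.07307147100640415
```

Emit:
play_rows --pt "0 0 0 -15 0" --pt "0 0 0 -30 0" --pt "0 0 0 -42 0" --pt "0 0 0 -50 0" --pt "0 0 0 -56 0"

```text
time: 14.37
tcp_pos: [0.4252, 0.1812, 0.2044]
orientation: [-179.9, 0.0, 86.9]
force: [-1.0, -0.1, -1.2]
gripper_width: 0.129
grasp_force: 40.0
```

Emit:
play_rows --pt "0 0 0 -3 0" --pt "0 0 0 -6 0" --pt "0 0 0 -9 0" --pt "0 0 0 -12 0" --pt "0 0 0 -14 0"

```text
time: 14.78
tcp_pos: [0.4258, 0.1814, 0.1917]
orientation: [180.0, -0.0, 86.9]
force: [-0.1, 0.2, -1.4]
gripper_width: 0.124
grasp_force: 40.0
```

Emit:
play_rows --pt "0 0 0 -5 0" --pt "0 0 0 -10 0" --pt "0 0 0 -15 0" --pt "0 0 0 -20 0" --pt "0 0 0 -24 0"

```text
time: 15.2
tcp_pos: [0.4254, 0.1813, 0.1668]
orientation: [-180.0, 0.0, 86.9]
force: [-0.2, -0.6, -1.4]
gripper_width: 0.126
grasp_force: 40.0
```

Emit:
play_rows --pt "0 0 0 -4 0" --pt "0 0 0 -8 0" --pt "0 0 0 -10 0" --pt "0 0 0 -11 0" --pt "0 0 0 -11 0"

```text
time: 15.62
tcp_pos: [0.4257, 0.1814, 0.1568]
orientation: [180.0, -0.0, 86.9]
force: [0.9, -0.0, -1.6]
gripper_width: 0.124
grasp_force: 40.0
```

Nearly at the floor with no side force. I'll release it, letting it settle the last millimetre, and go up.

Emit:
play_rows --pt "0 0 0 -1 0" --pt "0 0 0 -1 0" --pt "0.15 0 0 -1 0" --pt "0.3 0 0 -1 0" --pt "0.5 0 0 -1 0"

```text
time: 16.03
tcp_pos: [0.4257, 0.1814, 0.1557]
orientation: [180.0, -0.0, 86.9]
force: [-0.4, 0.3, -0.1]
gripper_width: 0.249
grasp_force: 0.0
```

Emit:
play_rows --pt "0.6 0 0 0 0" --pt "0.6 0 0 0 0" --pt "0.6 0 0 20 0" --pt "0.6 0 0 50 0" --pt "0.6 0 0 85 0"

```text
time: 16.45
tcp_pos: [0.4241, 0.1809, 0.2395]
orientation: [-179.8, 0.1, 86.9]
force: [0.7, 0.5, 0.2]
gripper_width: 0.583
grasp_force: 0.0
```

Emit:
play_rows --pt "0.6 0 0 20 0" --pt "0.6 0 0 20 0" --pt "0.6 0 0 20 0" --pt "0.6 0 0 20 0" --pt "0.6 0 0 20 0"

```text
time: 16.87
tcp_pos: [0.4248, 0.1811, 0.2588]
orientation: [-179.8, 0.1, 86.9]
force: [-0.4, -0.3, -0.9]
gripper_width: 0.601
grasp_force: 0.0
```

```bash
python3 - <<'E'
from h import *
s=sense();print(s["time"],s["tcp_pos"],s["force"])
c=calibration("wrist");im=save("wrist","w11.png")
H=np.array([.4258,.1806]);y=np.radians(-3.06);d=np.array([-np.sin(y),np.cos(y)]);x=np.array([d[1],-d[0]])
g=cv2.cvtColor(im,6).astype(int)
print("col",list(enumerate(g[60:260:2,319].tolist())))
for n in("shield_grip","pin_tip"):
  q=trace("wrist",n)
  if q:
    p=np.argwhere(q[0]["pixels"]);print(n,q[0]["at"],q[0]["score"],p.min(0),p.max(0))
    if n=="shield_grip":
      for r in(p.min(0)[0]+1,140,180,220,260,300,340):
        cc=p[p[:,0]==r][:,1]
        if len(cc):
          w=onz(c,(cc.mean(),r),.16)[:2]-H;print(r,cc.min(),cc.max(),(w@x).round(4),(w@d).round(4))
o=[]
for cam in("top","scene"):
  snapshot(cam);r=search_frame(cam,"shield_grip");o.append((calibration(cam),r[0]["at"]))
print(tri(o))
E
```

```text
16.8667 [0.42479612 0.18113068 0.25881101] [-0.40071225 -0.31640006 -0.92920888]
col [(0, 210), (1, 210), (2, 209), (3, 209), (4, 209), (5, 208), (6, 207), (7, 208), (8, 206), (9, 206), (10, 206), (11, 204), (12, 125), (13, 138), (14, 95), (15, 82), (16, 82), (17, 82), (18, 82), (19, 81), (20, 136), (21, 248), (22, 248), (23, 248), (24, 248), (25, 248), (26, 248), (27, 248), (28, 248), (29, 248), (30, 248), (31, 248), (32, 248), (33, 249), (34, 248), (35, 248), (36, 248), (37, 248), (38, 248), (39, 248), (40, 248), (41, 248), (42, 248), (43, 249), (44, 248), (45, 248), (46, 217), (47, 95), (48, 148), (49, 162), (50, 162), (51, 161), (52, 161), (53, 161), (54, 159), (55, 161), (56, 162), (57, 161), (58, 162), (59, 162), (60, 161), (61, 161), (62, 160), (63, 160), (64, 159), (65, 160), (66, 159), (67, 158), (68, 159), (69, 158), (70, 157), (71, 158), (72, 159), (73, 159), (74, 157), (75, 157), (76, 158), (77, 157), (78, 159), (79, 157), (80, 156), (81, 157), (82, 117), (83, 86), (84, 77), (85, 67), (86, 70), (87, 69), (88, 68), (89, 68), (90, 70), (91, 68), (92, 69), (93, 68), (94, 70), (95, 70), (96, 68), (97, 70), (98, 70), (99, 67)]
shield_grip [319.3, 227.4] 0.81 [101 311] [358 330]
102 318 323 0.0003 0.097
140 317 324 0.0003 0.0743
180 312 330 0.0007 0.0489
220 312 329 0.0003 0.0219
260 312 328 0.0 -0.0069
300 313 328 0.0004 -0.0376
340 318 323 0.0004 -0.0707Traceback (most recent call last):
  File "<stdin>", line 18, in <module>
IndexError: list index out of range
```

The shield stands in both grooves. The strip end at y ≈ 66 mm matches a strip top at 160 mm, and x is within 1 mm. Handing it in.

```bash
python3 -c "
from bench import *
print(close_job())"
```

```text
the job is handed in; nothing more can be done
None
```

I moved the sleeve out to the second hole, where the pin snapped out, slid the shield down both grooves until it was home, and handed the job in at about 17 s; no verdict came back. The last picture put the shield within about 1 mm of the grooves' middle. I never went near the cup or the vial, and I didn't re-check the pin after the shield went in.

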